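Pack up the tilt plate with criss-crossed angle plates

ROBOT

A 6-joint arm with a two-finger parallel gripper is mounted at the origin on a cart in front of the work surface, level with it; the furniture and walls round the work are solid. World frame = base frame: x ahead of the robot, y to its left, z up, the work surface at z = 0. Lengths are in m, angles in rad, forces in N, time in s.
With the tool pointing down it reaches from about 0.15 to 0.775 m from the base axis. Payload 6.1 kg.
Tool frame: the origin (TCP) lies midway between the tips of the shut fingers; the grasp point (between the pads) lies 19 mm behind it; z points along the fingers, y is the line along which they close (so a half turn about z gives the same grasp; the last joint's range is limited). The gripper opens to 85 mm and grips with 20 to 120 N. Pads are 22 mm wide; open, the fingers measure 114 mm over their backs; the gripper's body (76 mm by 85 mm) begins 54 mm behind the grasp point. The pads swing forward as they close: fully open they stand 13 mm farther back than shut.
Start: joints at [-1.27, 0.126, -0.04, 1.405, 0, 1.571], TCP at [0.156, -0.501, 0.231] pointing down, gripper open.
Joint ranges: [-2.72, 2.72], [-0.95, 1.95], [-1.27, 1.35], [-1.78, 2.02], [-1.46, 1.47], [-3.14, 3.14]. Speed limits (rad/s): [2.39, 2.39, 3.01, 3.14, 3.14, 3.14].

INTERFACE

Orientations are given as a unit quaternion [x, y, z, w].
In Python, from plant import arm, read_camera gives the robot as it stands.
- The arm moves only by the tool send_rows, never from a script. Its argument "increments" is a list that holds one entry, the list of rows, each a list of 5 numbers: the finger opening in cm, from 0 to 8.54, then the shift along the tool's x, y, z in cm, then the turn about the tool's z in rad. In form: [[[jaw, tx, ty, tz, yaw], ...]]. A call has 1 to 5 rows; each row is the pose to reach, as a shift and turn from the pose commanded when the call began, along the tool's axes at that moment; what a row does not reach only later rows make up. A row lasts 1/10 s, in which the tool goes at most 50 mm and 8.59 degrees, less where a joint would pass 70% of its speed; a pose out of reach is approached as far as the arm can. A call with a gripper value outside its range is refused whole. The fingers move at their own pace and stop on an object; "newtons" is the grip in N (left out, the last holds). Time passes only in rows, so rows that repeat a pose let the fingers close. It gives the time, the measured TCP pose, the force, the opening and the grip force at its end, in the units of the state.
- arm.observe(): the state, without advancing time (a new reading comes with each control period).
- read_camera(name): name is "scene" or "top"; returns a dict with "image" (384x512x3 uint8, red, green, blue), "depth" (384x512 float32, m along the optical axis (not along the pixel's ray), 0 where there is no reading), "K" (3x3 intrinsics, pixels), "R" (3x3) and "t" (3): a world point X has camera coordinates R X + t. Camera axes: x right, y down, z forward; pixel columns grow to the right and rows downward; lengths in m; the calibration is good to about 2 mm. A picture is of the moment at which its call begins.
- arm.finish_job(): hands the job in; it is judged then, once.
The state is a dict: "t": time; "joints": joint angles; "joint_vel": joint speeds; "joint_efforts": joint torques, N m; "position": TCP position; "orientation": TCP orientation; "wrist_force": force on the tool from outside, world axes, zero at the start; "moment": the same for the moment, N m; "finger_gap": opening from 0.0 (shut) to 1.0 (fully open); "grip_force": force on a finger pad.
Only numpy, scipy, OpenCV 4.12 (cv2) and the standard library are available. Lean on these libraries where they do the work, as an engineer would, in place of code of your own. Each camera call takes 0.05 s, during which the arm holds its last target. There are 200 camera calls.

TASK

Pack up the hinged tilt plate so that it holds its camera front module level: stack the two loose L-shaped angle plates on the one that lies in front of the tilt plate, outer edges in line, the first turned half round so that its corner comes over the open corner of the plate below, the second turned the same way as the bottom one. Then slide the whole pile along the table, without lifting it, under the middle of the raised plate until the pile's near side is flush with the plate's free edge, and press the plate down until it lies level on the pile. Leave the lens ring and the screw dish where they are.

Things in the scene. Friction and masses are not known exactly. Their poses are not given: they have to be found in the camera images.
- base_angle: Bottom angle plate: flat steel-grey L lying on the table about 60 mm in front of the tilt plate; legs 100 mm long, 38 mm wide, 12 mm thick, 0.24 kg. Origin: centre of the L's 100 mm square (no metal there), at the underside; z up. One leg covers x -50 to 50, y -50 to -12 mm, the other x -50 to -12, y -50 to 50 mm: outer corner at (-50,-50), open corner at (50,50). Its x axis points at the hinge within 0.2 rad.
- angle_a: Angle plate like the bottom one (12 mm thick, 0.17 to 0.34 kg), lying flat on the table to the left or right of it. Origin: centre of the L's 100 mm square (no metal there), at the underside; z up. One leg covers x -50 to 50, y -50 to -12 mm, the other x -50 to -12, y -50 to 50 mm: outer corner at (-50,-50), open corner at (50,50).
- angle_b: Angle plate like the bottom one (12 mm thick, 0.17 to 0.34 kg), lying flat on the table on the other side. Origin: centre of the L's 100 mm square (no metal there), at the underside; z up. One leg covers x -50 to 50, y -50 to -12 mm, the other x -50 to -12, y -50 to 50 mm: outer corner at (-50,-50), open corner at (50,50).
- base_angle_corner (a point): Outer corner of that angle plate, at its top face.
- base_angle_open (a point): Open corner of that angle plate's 100 mm square (no metal there), at the height of its top face, diagonally opposite its outer corner.
- angle_a_corner (a point): Outer corner of that angle plate, at its top face.
- angle_a_open (a point): Open corner of that angle plate's 100 mm square (no metal there), at the height of its top face, diagonally opposite its outer corner.
- angle_b_corner (a point): Outer corner of that angle plate, at its top face.
- angle_b_open (a point): Open corner of that angle plate's 100 mm square (no metal there), at the height of its top face, diagonally opposite its outer corner.
- tilt_base: Fixed foot of the tilt plate, screwed to the table behind the work. Origin on the table right under the hinge axis, mid-breadth; x points to the rear, y along the hinge, z up. Hinge axis 41 mm above the table, cheeks 51 mm high at y = +-76 to 89 mm. The table under the plate is clear from x = -180 to -15 mm.
- tilt_plate (a joint): Hinged grey tilt plate, rad: 0 level (underside 36 mm up, as high as three angle plates), positive = free edge raised; starts 0.20 to 0.27. It reaches 180 mm from the hinge towards the robot, 150 mm wide, 10 mm thick. A stiff hinge holds it where left; 3 to 10 N down near the free edge moves it. Goes below level if nothing is under it.
- plate_edge (a point): Middle of the tilt plate's free edge, on its top face, moving with it. The 60 mm of plate next to the edge are bare; behind them a camera front module (137 mm tall, 126 mm wide) is fixed on the plate.
- lens_ring: Bystander: loose black lens mount ring, 73 mm across, 29 mm high, to the right of the tilt plate. Origin: centre of its underside.
- screw_dish: Bystander: loose round steel dish with screws, 94 mm across, 18 mm high, to the left of the tilt plate. Origin: centre of its underside.

How it is judged:
By the outcome, as a careful person would: the job done as asked, in the order asked, and still so for the second after the job is handed in, with the robot touching nothing.
It also fails if it takes over 72 s, if anything falls off the work surface, if the arm or the gripper's body presses on something with over 40 N, if the wrist force passes 120 N, or if a joint passes its speed limit or range.

## Working session

There is one attempt and no reset: what is moved stays moved. The work goes in short steps, Python scripts to look and compute and a tool call to move; the robot and the scene stay as the last step left them, time stands still between calls to the robot, and variables do not carry over. Pictures are saved under pics/ and viewed, at most 10 in all, crops included, and the job is handed in when it is done.

Besides the shell and the picture viewer there is one more tool, called after "Call:" by a JSON object that holds its "method" and its "body". send_rows: Moves the arm, as the interface text tells. Its arguments: {"type":"object","properties":{"increments":{"type":"array","items":{"type":"array","items":{"type":"array","items":{"type":"number"}}}},"newtons":{"type":"number"}},"required":["increments"]}

```bash
ls; mkdir -p pics; cat > h.py <<'E'
import numpy as np, cv2
from plant import arm, read_camera
def ray(c,u,v,z):
    d=c['R'].T@np.linalg.inv(c['K'])@np.array([u,v,1.]); o=-c['R'].T@c['t']
    return o+d*(z-o[2])/d[2]
def cloud(c):
    h,w=c['depth'].shape; v,u=np.mgrid[:h,:w]; d=c['depth']
    p=np.stack([u*d,v*d,d],-1)@np.linalg.inv(c['K']).T
    P=(p-c['t'])@c['R']; P[d==0]=np.nan; return P
E
python3 - <<'E'
from h import *
s=arm.observe(); print(s)
for n in('scene','top'):
    c=read_camera(n); print(n,c['K'].round(1).tolist(),(-c['R'].T@c['t']).round(3),c['R'].round(2).tolist())
    cv2.imwrite(f'pics/{n}0.png',c['image'][:,:,::-1])
E
```

```text
pics
{'t': 0.0, 'joints': array([-1.27003103e+00,  1.26383898e-01, -4.06136552e-02,  1.40542632e+00,
        9.69358219e-06,  1.57081872e+00]), 'joint_vel': array([ 0.00081217,  0.00039031,  0.00211502, -0.00020339, -0.00086783,
        0.00039518]), 'joint_efforts': array([ 3.90796242e-05, -4.35912681e+01,  3.52924776e+01,  1.73813920e-02,
        4.68775602e-05, -3.91627253e-06]), 'position': array([ 0.15540962, -0.50102889,  0.23052386]), 'orientation': array([ 9.88715174e-01,  1.49805347e-01, -1.17133405e-04, -8.05312597e-04]), 'wrist_force': array([ 0.78153851,  0.06447606, -0.57264334]), 'moment': array([-0.00687956,  0.01345504, -0.0038921 ]), 'grip_force': 0.0, 'finger_gap': 0.9964011021210011}
scene [[414.8, 0.0, 262.7], [0.0, 414.8, 188.9], [0.0, 0.0, 1.0]] [ 0.366 -0.727  1.428] [[0.96, -0.27, -0.01], [-0.24, -0.84, -0.49], [0.13, 0.48, -0.87]]
top [[481.3, 0.0, 253.6], [0.0, 481.3, 190.8], [0.0, 0.0, 1.0]] [-0.272  0.194  1.594] [[-0.19, -0.98, -0.01], [-0.86, 0.17, -0.48], [0.47, -0.09, -0.88]]
```

View pics/scene0.png

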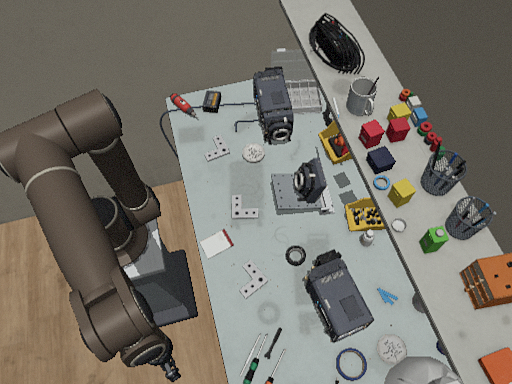

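View pics/top0.png

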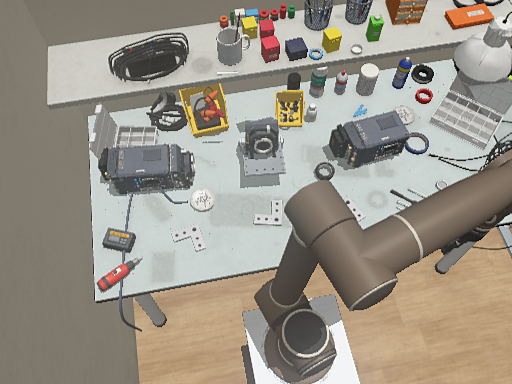

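The scene view shows the loose plates at (218,149) and (254,280), the base plate at (244,207) and the tilt plate at (300,190). In the top view the right-hand plate at (355,210) is partly hidden by the arm.

```bash
python3 - <<'E'
from h import *
cs=read_camera('scene'); ct=read_camera('top')
for n,c,cc in(('scene',cs,[(218,149),(244,207),(254,280)]),('top',ct,[(188,237),(269,212),(355,210)])):
    P=cloud(c); g=c['image'].astype(int)
    for u,v in cc:
        w=P[v-18:v+19,u-18:u+19,2]; print(n,u,v,'hts pct',np.nanpercentile(w,[2,20,50,80,90,98]).round(4))
        print(c['image'][v-9:v+10:3,u-12:u+13:3].mean(-1).astype(int))
crop=cs['image'][120:310,190:350]
im=cv2.resize(crop,None,fx=3.1,fy=3.1,interpolation=cv2.INTER_CUBIC)
cv2.imwrite('pics/s1.png',im[:,:,::-1])
E
```

```text
scene 218 149 hts pct [-0.0047 -0.0006  0.003   0.0104  0.0141  0.0186]
[[165 170 173 183 162 175 169 166 168]
 [168 172 171 153 182  78 181 168 167]
 [168 170 165 169 181 177 174 170 169]
 [172 166 167 180 176 183  39 179 166]
 [171 175 177 110 181 181 174 163 170]
 [182  36 181 185 189 148 133 172 165]
 [145 185 143  91 152 168 166 168 168]]
scene 244 207 hts pct [-0.0051 -0.0002  0.0034  0.012   0.0151  0.0186]
[[184 137 145 157 151 152 149 149 153]
 [184 184 180 162 151 151 148 151 146]
 [183 141 160 167 147 159 152 148 153]
 [183 163 182 149 151 149 149 147 146]
 [185 185 181 178 181 184 176 182 179]
 [187  77  63 177 185  79 179  85 182]
 [187 185 186 182 187 185 188 195 192]]
scene 254 280 hts pct [-0.004   0.0003  0.0039  0.013   0.0153  0.0185]
[[173 160 184 188  10 181 178 172 171]
 [175 176 147 190 186 180 177 157 174]
 [171 173 169 126 180 182 136 180 169]
 [175 177 170 161 182 190  17 179 187]
 [173 172 174 191 182 189 186 196 141]
 [155 178 183  70 181 184 157 162 165]
 [184 166 187 190 186 120 155 173 172]]
top 188 237 hts pct [-0.0064 -0.0009  0.0036  0.0123  0.0151  
[... 287 characters left out ...]
69 212 hts pct [-0.0068 -0.001   0.0035  0.0123  0.0157  0.6769]
[[185 190 187 187 188 226 183 164 226]
 [188 184 185 189 191 229 213 213 221]
 [189 185 190 187 189 218 185 215 220]
 [186 188 185 189 188 217 212 214 226]
 [218 213 212 211 208 215 212 211 207]
 [135 200 216 103 216 213 126 188 202]
 [221 220 218 217 216 215 185 213 210]]
top 355 210 hts pct [-6.400e-03  1.000e-04  1.050e-02  7.210e-01  7.260e-01  7.293e-01]
[[ 89 135 177 216 205 206 207 204 192]
 [106  85 211 215 210 206 207 206 202]
 [111 104 204 216 220 202 206 205 206]
 [114 110  93 224 150 216 194 206 206]
 [115 114 107 114 217 225 219 206 205]
 [116 117 107  98 189 183 220 229 209]
 [ 99  68  70 103  57 225 183 208 205]]
```

View pics/s1.png

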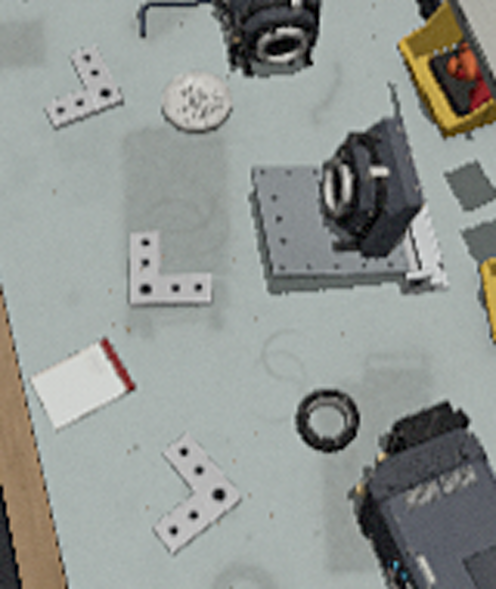

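The crop shows the plates as neutral light L's with dark holes on a greenish table. The left one is at crop (85,88), the base at (165,270) and the right one at (200,490). The tilt plate spans crop (255,165) to (275,290).

```bash
cat >> h.py <<'E'
def mask(c):
    g=c['image'].astype(int); r=(g[...,1]+g[...,2])/2-g[...,0]
    return r,g.mean(-1)
def ells(c,z=0.012,lo=150,thr=5,box=(0.15,0.75,-0.5,0.5),zr=None):
    """L plates: list of (centre xy, yaw, rect size, npx) from neutral bright blobs"""
    im=cv2.resize(c['image'],None,fx=4,fy=4,interpolation=cv2.INTER_LINEAR)
    g=im.astype(int); r=(g[...,1]+g[...,2])/2-g[...,0]
    m=((r<thr)&(g.mean(-1)>lo)).astype(np.uint8)
    m=cv2.morphologyEx(m,cv2.MORPH_OPEN,np.ones((5,5)))
    out=[]
    for k in cv2.findContours(m,cv2.RETR_EXTERNAL,cv2.CHAIN_APPROX_NONE)[0]:
        if cv2.contourArea(k)<1500: continue
        w=np.array([ray(c,(u+.5)/4-.5,(v+.5)/4-.5,z)[:2] for u,v in k[:,0]],np.float32)
        (cx,cy),(a,b),an=cv2.minAreaRect(w*1000)
        if not(85<a<118 and 85<b<118): continue
        M=cv2.moments((w*1000).astype(np.float32)); cg=np.array([M['m10'],M['m01']])/M['m00']
        d=cg-[cx,cy]; diag=np.arctan2(-d[1],-d[0])-np.pi/4   # open corner direction -> x axis
        y=np.deg2rad(an); y+=np.round((diag-y)/(np.pi/2))*np.pi/2
        out.append((np.round([cx/1000,cy/1000],4),round((y+np.pi)%(2*np.pi)-np.pi,3),(round(a,1),round(b,1)),np.hypot(*d).round(1)))
    return out
E
python3 - <<'E'
from h import *
for n in('scene','top'):
    c=read_camera(n); r,b=mask(c)
    if n=='scene': print('r plate',r[208,235:250].tolist(),'table',r[230,235:250].tolist(), 'tilt',r[190,280:295].tolist(),b[190,280:295].astype(int).tolist())
    for t in (3,6,9):
        print(n,t); [print('  ',e) for e in ells(c,thr=t)]
    P=cloud(c)
    # tilt plate points
    r0=(slice(175,212),slice(275,295)) if n=='scene' else (slice(160,172),slice(245,282))
    print('tilt pts',np.nanmedian(P[r0].reshape(-1,3),0))
E
```

```text
r plate [-0.5, 1.5, -0.5, -0.5, 1.0, 1.5, 0.0, 2.5, 4.0, 3.5, 2.5, 1.0, 4.5, 2.0, 2.0] table [5.5, 7.0, 6.5, 6.5, 6.5, 7.5, 6.5, 8.5, 6.5, 5.5, 8.5, 7.5, 8.0, 7.0, 8.0] tilt [1.0, 4.5, 8.0, 6.5, 5.0, 8.0, 8.5, 5.5, 8.0, 5.5, 7.5, 5.5, 6.0, 5.0, 2.5] [64, 135, 144, 139, 139, 139, 138, 142, 139, 139, 141, 146, 145, 154, 97]
scene 3
   (array([ 0.8107, -0.6287]), np.float64(-1.101), (91.6, 86.2), np.float64(1.7))
   (array([ 0.4268, -0.2798]), np.float64(1.962), (100.0, 101.6), np.float64(16.6))
   (array([0.4878, 0.0015]), np.float64(-0.268), (101.6, 101.1), np.float64(16.7))
   (array([0.5852, 0.2342]), np.float64(0.598), (92.2, 92.0), np.float64(0.6))
   (array([0.4337, 0.3016]), np.float64(1.732), (100.6, 99.4), np.float64(16.9))
scene 6
   (array([ 0.8101, -0.6272]), np.float64(-2.014), (89.0, 91.9), np.float64(0.7))
   (array([ 0.4263, -0.2788]), np.float64(1.974), (104.2, 104.6), np.float64(17.0))
   (array([0.4898, 0.0021]), np.float64(-0.268), (103.7, 107.1), np.float64(17.2))
   (array([0.5857, 0.2356]), np.float64(0.667), (95.1, 93.9), np.float64(0.8))
   (array([0.4347, 0.3033]), np.float64(1.732), (103.0, 102.6), np.float64(16.3))
scene 9
tilt pts [ 0.63839285 -0.02623567  0.08173514]
top 3
   (array([0.4343, 0.3018]), np.float64(1.737), (103.0, 100.3), np.float64(17.1))
   (array([0.4879, 0.0031]), np.float64(-0.223), (105.5, 102.1), np.float64(17.5))
   (array([0.5878, 0.2271]), np.float64(2.943), (96.2, 94.6), np.float64(1.1))
top 6
   (array([0.435 , 0.3019]), np.float64(1.728), (106.3, 103.5), np.float64(17.1))
top 9
tilt pts [ 0.6428148  -0.01242829  0.08334946]
```

```bash
python3 - <<'E'
from h import *
o=[]
for n,(u,v) in(('scene',(262,160)),('top',(230,115))):
    c=read_camera(n); k=c['image'][v:v+65,u:u+65]; 
    o.append(cv2.resize(k,None,fx=6,fy=6,interpolation=cv2.INTER_NEAREST))
cv2.imwrite('pics/t2.png',np.hstack(o)[:,:,::-1])
E
```

```text
(no output)
```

View pics/t2.png

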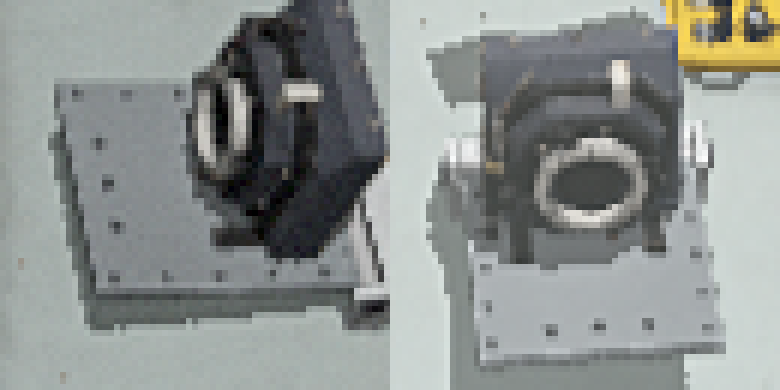

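The zooms show the raised plate's front top-face corners at zoom (60,82) and (98,288) in the scene view. In the top view they are at (480,357) and (722,347).

```bash
cat >> h.py <<'E'
def tri(cs,a,ct,b):
    A=[];B=[]
    for c,p in((cs,a),(ct,b)):
        d=c['R'].T@np.linalg.inv(c['K'])@np.array([*p,1.]); d/=np.linalg.norm(d); o=-c['R'].T@c['t']
        M=np.eye(3)-np.outer(d,d); A.append(M);B.append(M@o)
    A=np.vstack(A);B=np.hstack(B); x,r,*_=np.linalg.lstsq(A,B,rcond=None); return x,float(np.sqrt(r[0]))
def edgeyaw(c,z=.012,thr=3,lo=150,size=.1):
    """refine: for each L, fit lines to the two outer full edges"""
    im=cv2.resize(c['image'],None,fx=4,fy=4,interpolation=cv2.INTER_LINEAR)
    g=im.astype(int); r=(g[...,1]+g[...,2])/2-g[...,0]
    m=((r<thr)&(g.mean(-1)>lo)).astype(np.uint8); m=cv2.morphologyEx(m,cv2.MORPH_OPEN,np.ones((5,5)))
    ks=cv2.findContours(m,cv2.RETR_EXTERNAL,cv2.CHAIN_APPROX_NONE)[0]
    out=[]
    for (ct,y,s,d) in ells(c,z,lo,thr):
        if d<12: continue
        best=None
        for k in ks:
            w=np.array([ray(c,(u+.5)/4-.5,(v+.5)/4-.5,z)[:2] for u,v in k[:,0]])
            q=(w-ct)@np.array([[np.cos(y),-np.sin(y)],[np.sin(y),np.cos(y)]])
            if abs(q).max()<.065 and len(k)>100: best=q
        q=best; e=[]
        for ax in(0,1):
            s_=(abs(q[:,ax]+.05)<.006)&(abs(q[:,1-ax])<.044)
            p=np.polyfit(q[s_][:,1-ax],q[s_][:,ax],1); e.append((p[0],p[1]))
        out.append((ct,y,round(y-e[0][0],3),round(y+e[1][0],3),'edge off mm',round(e[0][1]*1e3,1),round(e[1][1]*1e3,1)))
    return out
def go(x,y,z,yaw=None):
    """print needed tool shift (cm) and turn; yaw = world angle of tool y line (mod pi)"""
    from scipy.spatial.transform import Rotation as Ro
    s=arm.observe(); R=Ro.from_quat(s['orientation']).as_matrix(); d=R.T@(np.array([x,y,z])-s['position'])*100
    t=0
    if yaw is not None:
        cur=np.arctan2(R[1,1],R[0,1]); t=-((yaw-cur+np.pi/2)%np.pi-np.pi/2)
    print('t',round(s['t'],2),'pos',s['position'].round(4),'tooly',np.arctan2(R[1,1],R[0,1]).round(3),'shift cm',d.round(2),'turn',round(t,3),'j6',s['joints'][5].round(2),'gap',round(s['finger_gap'],3),'F',s['wrist_force'].round(1))
E
python3 - <<'E'
from h import *
cs=read_camera('scene');ct=read_camera('top')
for c in(cs,ct): [print(e) for e in edgeyaw(c)]
L,e1=tri(cs,(271.5,173.2),ct,(244.5,174));R,e2=tri(cs,(277.8,207.5),ct,(284.8,172.3))
print(L,e1,R,e2,'w',np.linalg.norm(L-R),'dir yaw',np.arctan2((L-R)[0],-(L-R)[1]) , np.arctan2((L-R)[1],(L-R)[0])-np.pi/2)
th=np.arcsin(((L+R)[2]/2-.041-.005)/.18);print('th',th)
y=np.arctan2((L-R)[1],(L-R)[0])-np.pi/2
m=(L+R)[:2]/2; h=.18*np.cos(th)-.005*np.sin(th)
hinge=m+h*np.array([np.cos(y),np.sin(y)]); print('hinge',hinge,'level edge mid',hinge-.18*np.array([np.cos(y),np.sin(y)]),'yaw',y)
go(.43,.3,.1)
E
```

```text
(array([ 0.427 , -0.2804]), np.float64(1.973), np.float64(1.97), np.float64(1.967), 'edge off mm', np.float64(-48.5), np.float64(-48.8))
(array([0.4877, 0.0011]), np.float64(-0.268), np.float64(-0.243), np.float64(-0.264), 'edge off mm', np.float64(-49.1), np.float64(-49.1))
(array([0.4337, 0.302 ]), np.float64(1.732), np.float64(1.738), np.float64(1.73), 'edge off mm', np.float64(-48.6), np.float64(-48.7))
(array([0.4344, 0.3018]), np.float64(1.731), np.float64(1.731), np.float64(1.728), 'edge off mm', np.float64(-49.0), np.float64(-50.1))
(array([0.4882, 0.004 ]), np.float64(-0.223), np.float64(-0.26), np.float64(-0.226), 'edge off mm', np.float64(-48.9), np.float64(-53.3))
[0.613382   0.06212951 0.09444003] 0.00021614645507219367 [ 0.59379765 -0.08280566  0.09175234] 0.0008265690944542794 w 0.1462770410348154 dir yaw 3.0072812587409694 -0.13431139484882393
th 0.2647266722315399
hinge [ 0.77445827 -0.03342666] level edge mid [ 0.59607939 -0.00932323] yaw -0.13431139484882393
t 0.5 pos [ 0.1555 -0.5014  0.2313] tooly -1.27 shift cm [ 49.96 -68.4   13.13] turn 0 j6 1.57 gap 0.999 F [-0.   0.3 -0.1]
```

```bash
python3 - <<'E'
from h import *
go(.4345,-.311,.06,1.97)
E
```

```text
t 0.5 pos [ 0.1555 -0.5014  0.2313] tooly -1.27 shift cm [32.28 -9.91 17.13] turn -0.098 j6 1.57 gap 0.999 F [-0.   0.3 -0.1]
```

Call:
{"method": "send_rows", "body": {"increments": [[[7, 5, -1.5, 1, 0], [7, 9, -3, 3, 0], [7, 14, -4.5, 5, -0.05], [7, 18, -6, 7, -0.098], [7, 22, -7, 9, -0.098]]]}}

```text
t: 1.0
position: [0.3461, -0.368, 0.141]
orientation: [0.98, 0.199, 0.0, 0.0]
wrist_force: [0.9, -1.2, 0.4]
finger_gap: 0.817
grip_force: 0.0
```

```bash
python3 - <<'E'
from h import *
go(.4345,-.311,.05,1.97)
for n in('scene','top'): [print(n,e) for e in edgeyaw(read_camera(n))]
E
```

```text
t 1.0 pos [ 0.3461 -0.368   0.141 ] tooly -1.171 shift cm [10.36 -1.82  9.1 ] turn 0.0 j6 1.93 gap 0.817 F [ 0.9 -1.2  0.4]
scene (array([ 0.4266, -0.2805]), np.float64(1.98), np.float64(1.976), np.float64(1.977), 'edge off mm', np.float64(-48.7), np.float64(-49.4))
scene (array([0.4882, 0.0007]), np.float64(-0.258), np.float64(-0.242), np.float64(-0.267), 'edge off mm', np.float64(-49.6), np.float64(-49.1))
scene (array([0.4336, 0.3019]), np.float64(1.732), np.float64(1.74), np.float64(1.727), 'edge off mm', np.float64(-48.7), np.float64(-48.9))
top (array([0.4343, 0.3018]), np.float64(1.731), np.float64(1.731), np.float64(1.732), 'edge off mm', np.float64(-49.1), np.float64(-50.2))
```

Call:
{"method": "send_rows", "body": {"increments": [[[7, 4.5, -1, 3, 0], [7, 8, -1.8, 6.5, 0], [7, 10.4, -1.8, 9.1, 0], [7, 10.4, -1.8, 9.1, 0], [7, 10.4, -1.8, 9.1, 0]]]}}

```text
t: 1.6
position: [0.4335, -0.3122, 0.0499]
orientation: [0.98, 0.199, -0.001, -0.0]
wrist_force: [-0.3, -0.1, 0.3]
finger_gap: 0.82
grip_force: 0.0
```

```bash
python3 - <<'E'
from h import *
go(.4342,-.311,.0,1.973)
o=[]
for n,(u,v) in(('scene',(225,245)),('top',(330,180))):
    c=read_camera(n); o.append(cv2.resize(c['image'][v:v+65,u:u+65],None,fx=6,fy=6,interpolation=cv2.INTER_NEAREST))
cv2.imwrite('pics/g3.png',np.hstack(o)[:,:,::-1])
E
```

```text
t 1.6 pos [ 0.4335 -0.3122  0.0499] tooly -1.171 shift cm [ 0.12 -0.07  4.99] turn -0.003 j6 2.12 gap 0.82 F [-0.3 -0.1  0.3]
```

View pics/g3.png

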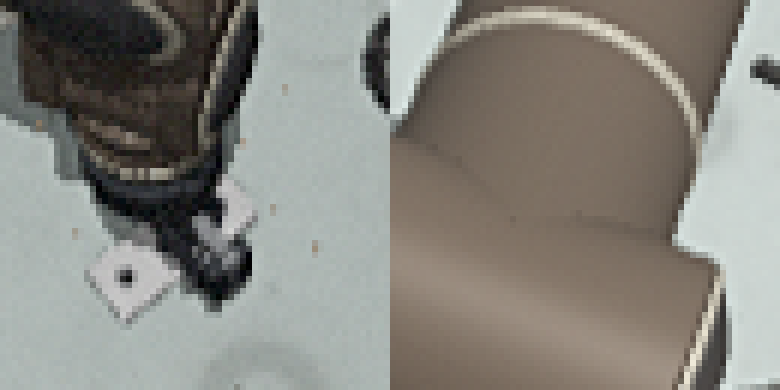

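The scene zoom shows the gripper astride the leg at zoom (210,240), with the free leg at (130,275). The top view is blocked by the arm.

Call:
{"method": "send_rows", "body": {"increments": [[[7, 0.1, -0.1, 2.5, 0], [7, 0.1, -0.1, 4.5, 0], [7, 0.1, -0.1, 4.9, 0], [3, 0.1, -0.1, 4.9, 0], [3, 0.1, -0.1, 4.9, 0]]], "newtons": 70}}

```text
t: 2.2
position: [0.4348, -0.3121, 0.0029]
orientation: [0.98, 0.198, 0.001, 0.001]
wrist_force: [-0.2, -0.2, -0.6]
finger_gap: 0.493
grip_force: 0.0
```

Call:
{"method": "send_rows", "body": {"increments": [[[3, 0, 0, 0, 0], [3, 0, 0, 0, 0], [3, 0, 0, 0, 0]]]}}

```text
t: 2.5
position: [0.435, -0.312, 0.0033]
orientation: [0.98, 0.198, 0.001, 0.001]
wrist_force: [-2.1, -0.7, 5.9]
finger_gap: 0.416
grip_force: 70.5
```

Call:
{"method": "send_rows", "body": {"increments": [[[3, 0, 0, -2, 0], [3, 0, 0, -5, 0], [3, 0, 0, -8, 0], [3, 0, 0, -8, 0]]]}}

```text
t: 2.9
position: [0.4367, -0.3129, 0.0864]
orientation: [0.98, 0.198, 0.003, 0.003]
wrist_force: [-0.5, -0.4, -1.7]
finger_gap: 0.418
grip_force: 70.6
```

```bash
python3 - <<'E'
from h import *
go(.5168,-.0105,.075,-.255)
s=arm.observe(); print(s['grip_force'],s['moment'])
E
```

```text
t 2.9 pos [ 0.4367 -0.3129  0.0864] tooly -1.172 shift cm [ 19.12 -24.77   1.05] turn -0.917 j6 2.12 gap 0.418 F [-0.5 -0.4 -1.7]
70.6405520439148 [-0.09139944 -0.02775791  0.00339012]
```

Call:
{"method": "send_rows", "body": {"increments": [[[3, 2.5, -3.5, 0, -0.13], [3, 5.5, -7, 0, -0.26], [3, 8, -10.5, 0, -0.4], [3, 10.8, -14, 0, -0.53], [3, 13.5, -17.5, 0, -0.66]]]}}

```text
t: 3.4
position: [0.4908, -0.0958, 0.0811]
orientation: [0.862, 0.507, 0.0, 0.0]
wrist_force: [0.7, -0.1, -3.3]
finger_gap: 0.415
grip_force: 70.8
```

Call:
{"method": "send_rows", "body": {"increments": [[[3, 4, 0, 0, -0.05], [3, 4, 0, 0, -0.05]]]}}

```text
t: 3.6
position: [0.5121, -0.0588, 0.0811]
orientation: [0.849, 0.529, 0.001, -0.0]
wrist_force: [-0.8, 0.5, -2.1]
finger_gap: 0.417
grip_force: 70.8
```

```bash
python3 - <<'E'
from h import *
go(.5168,-.0105,.055,-.255)
E
```

```text
t 3.6 pos [ 0.5121 -0.0588  0.0811] tooly -0.456 shift cm [ 4.54 -1.7   2.62] turn -0.201 j6 1.91 gap 0.417 F [-0.8  0.5 -2.1]
```

Call:
{"method": "send_rows", "body": {"increments": [[[3, 2.5, -0.9, 0, -0.1], [3, 4.5, -1.7, 1, -0.2], [3, 4.5, -1.7, 2, -0.2], [3, 4.5, -1.7, 2, -0.2], [3, 4.5, -1.7, 2, -0.2]]]}}

```text
t: 4.1
position: [0.5147, -0.0155, 0.061]
orientation: [0.794, 0.608, -0.001, -0.0]
wrist_force: [-0.2, 0.3, -2.1]
finger_gap: 0.416
grip_force: 70.8
```

```bash
python3 - <<'E'
from h import *
go(.5168,-.0105,.0163,-.255)
o=[]
for n,(u,v) in(('scene',(215,170)),('top',(240,180))):
    c=read_camera(n); o.append(cv2.resize(c['image'][v:v+65,u:u+65],None,fx=6,fy=6,interpolation=cv2.INTER_NEAREST))
cv2.imwrite('pics/g4.png',np.hstack(o)[:,:,::-1])
E
```

```text
t 4.1 pos [ 0.5147 -0.0155  0.061 ] tooly -0.264 shift cm [0.54 0.08 4.47] turn -0.009 j6 1.8 gap 0.416 F [-0.2  0.3 -2.1]
```

View pics/g4.png

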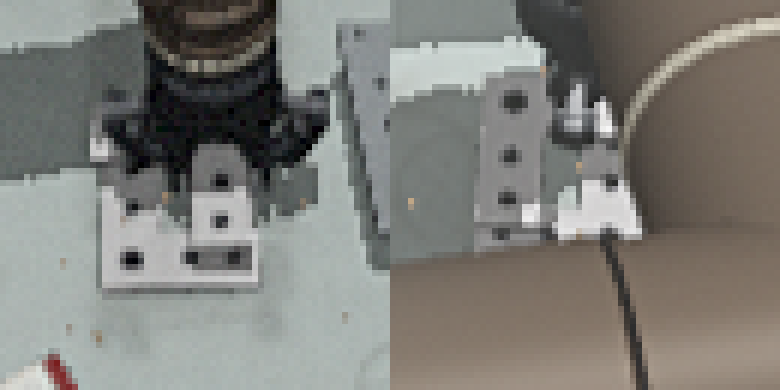

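The scene zoom shows the held plate over the base, its free leg end at zoom (222,265) above the base's lower leg. The turn is right, with its corner towards the base's open corner.

Call:
{"method": "send_rows", "body": {"increments": [[[3, 0.5, 0.1, 1.5, -0.009], [3, 0.5, 0.1, 3, -0.009], [3, 0.5, 0.1, 3.8, -0.009], [3, 0.5, 0.1, 4.2, -0.009], [3, 0.5, 0.1, 4.2, -0.009]]]}}

```text
t: 4.7
position: [0.5172, -0.0105, 0.0191]
orientation: [0.791, 0.612, -0.0, -0.0]
wrist_force: [-1.4, -0.2, -1.7]
finger_gap: 0.418
grip_force: 70.8
```

```bash
python3 - <<'E'
from h import *
go(.5168,-.0105,.0155,-.255)
E
```

```text
t 4.7 pos [ 0.5172 -0.0105  0.0191] tooly -0.254 shift cm [-0.01 -0.04  0.36] turn 0.001 j6 1.8 gap 0.418 F [-1.4 -0.2 -1.7]
```

Call:
{"method": "send_rows", "body": {"increments": [[[3, 0, 0, 0.2, 0], [3, 0, 0, 0.35, 0], [3, 0, 0, 0.4, 0]]]}}

```text
t: 5.0
position: [0.5177, -0.0101, 0.0155]
orientation: [0.791, 0.612, 0.0, 0.0]
wrist_force: [0.1, 1.0, -1.5]
finger_gap: 0.416
grip_force: 70.8
```

Call:
{"method": "send_rows", "body": {"increments": [[[3, 0, 0, 0.1, 0], [3, 0, 0, 0.2, 0], [3, 0, 0, 0.2, 0]]]}}

```text
t: 5.3
position: [0.5177, -0.0101, 0.0153]
orientation: [0.791, 0.612, 0.001, 0.0]
wrist_force: [-5.7, -0.6, 13.0]
finger_gap: 0.417
grip_force: 72.5
```

Call:
{"method": "send_rows", "body": {"increments": [[[3, 0, 0, -0.1, 0], [5.5, 0, 0, -0.1, 0], [5.5, 0, 0, -0.1, 0], [5.5, 0, 0, -2, 0], [5.5, 0, 0, -6, 0]]]}}

```text
t: 5.8
position: [0.5151, -0.01, 0.0709]
orientation: [0.791, 0.612, -0.002, -0.002]
wrist_force: [1.0, -0.3, 0.2]
finger_gap: 0.647
grip_force: 0.0
```

```bash
python3 - <<'E'
from h import *
# left plate: centre (.434,.3018) yaw 1.731, grip at (-.031,.005)
y=1.731; c,s=np.cos(y),np.sin(y); p=np.array([.434,.3018])+[c*-.031-s*.005,s*-.031+c*.005]; print(p)
go(*p,.06); s=arm.observe(); print(s['joints'])
E
```

```text
[0.43400912 0.27039936]
t 5.8 pos [ 0.5151 -0.01    0.0709] tooly -0.253 shift cm [ 25.12 -14.86   1.14] turn 0 j6 1.8 gap 0.647 F [ 1.  -0.3  0.2]
[-1.94853604e-02  1.62814946e-01 -3.53009095e-01  1.06140650e+00
  6.54600262e-05  1.80428790e+00]
```

Call:
{"method": "send_rows", "body": {"increments": [[[7, 1, -1, -2, -0.14], [7, 6, -3.5, -2, -0.28], [7, 10, -6, -2, -0.42], [7, 14, -8.5, -2, -0.56], [7, 18, -11, -2, -0.7]]]}}

```text
t: 6.3
position: [0.4554, 0.1935, 0.0934]
orientation: [0.53, 0.848, 0.0, 0.0]
wrist_force: [1.5, 0.2, -0.3]
finger_gap: 0.82
grip_force: 0.0
```

Call:
{"method": "send_rows", "body": {"increments": [[[7, 0, 0, 0, -0.14], [7, 0, 0, 0, -0.28], [7, 0, 0, 0, -0.42], [7, 0, 0, 0, -0.56], [7, 0, 0, 0, -0.7]]]}}

```text
t: 6.8
position: [0.456, 0.1919, 0.0931]
orientation: [0.207, 0.978, 0.0, -0.0]
wrist_force: [0.4, -0.9, -0.2]
finger_gap: 0.821
grip_force: 0.0
```

```bash
python3 - <<'E'
from h import *
go(.434,.2704,.05)
for n in('scene','top'): [print(n,e) for e in edgeyaw(read_camera(n))]
E
```

```text
t 6.8 pos [0.456  0.1919 0.0931] tooly 1.153 shift cm [5.2  6.28 4.31] turn 0 j6 0.82 gap 0.821 F [ 0.4 -0.9 -0.2]
scene (array([0.4887, 0.0121]), np.float64(2.89), np.float64(2.895), np.float64(2.898), 'edge off mm', np.float64(-48.8), np.float64(-49.0))
```

Call:
{"method": "send_rows", "body": {"increments": [[[7, 2, 2.5, 0, -0.14], [7, 4, 5, 0, -0.28], [7, 5.2, 6.3, 1, -0.42], [7, 5.2, 6.3, 3, -0.56], [7, 5.2, 6.3, 4, -0.578]]]}}

```text
t: 7.4
position: [0.4338, 0.2708, 0.0519]
orientation: [-0.077, 0.997, -0.0, -0.001]
wrist_force: [-0.6, -0.5, 0.1]
finger_gap: 0.819
grip_force: 0.0
```

Call:
{"method": "send_rows", "body": {"increments": [[[7, 0, 0, 0, 0], [7, 0, 0, 0, 0]]]}}

```text
t: 7.6
position: [0.4346, 0.2702, 0.0535]
orientation: [-0.075, 0.997, -0.0, -0.0]
wrist_force: [-0.8, -0.0, 1.0]
finger_gap: 0.821
grip_force: 0.0
```

```bash
python3 - <<'E'
from h import *
go(.434,.2704,.003)
o=[]
for n,(u,v) in(('scene',(210,170)),('top',(235,180))):
    c=read_camera(n); [print(n,e) for e in edgeyaw(c,z=.024)]; o.append(cv2.resize(c['image'][v:v+65,u:u+65],None,fx=6,fy=6,interpolation=cv2.INTER_NEAREST))
cv2.imwrite('pics/g5.png',np.hstack(o)[:,:,::-1])
E
```

```text
t 7.6 pos [0.4346 0.2702 0.0535] tooly 1.721 shift cm [0.06 0.03 5.05] turn 0 j6 0.41 gap 0.821 F [-0.8 -0.   1. ]
scene (array([0.4882, 0.0057]), np.float64(2.917), np.float64(2.887), np.float64(2.891), 'edge off mm', np.float64(-47.7), np.float64(-48.3))
```

View pics/g5.png

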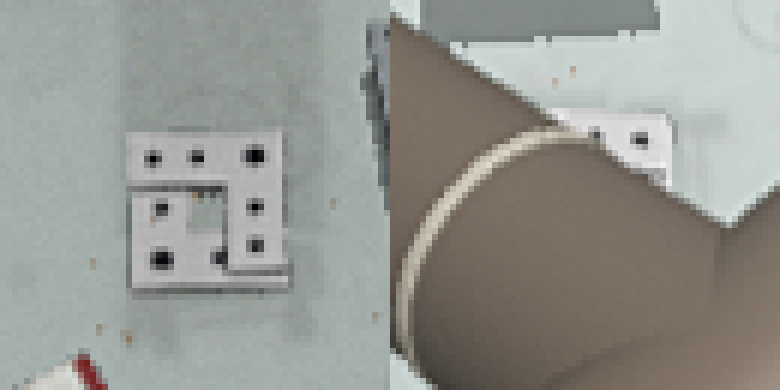

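The scene zoom shows the first plate on the base, with its corner at zoom (283,132) and its ends at (127,132) and (286,270). The base's corner is at (131,288) and its lower end at (288,287).

```bash
python3 - <<'E'
from h import *
c=read_camera('scene')
y=-.255;R=np.array([[np.cos(y),np.sin(y)],[-np.sin(y),np.cos(y)]])
for nm,p,z,e in(('Acorner',(283,132),.024,(50,50)),('Aleft',(127,132),.024,(-50,50)),('Alow',(286,270),.024,(50,-50)),('Bcorner',(131,288),.012,(-50,-50)),('Blow',(288,287),.012,(50,-50))):
    w=ray(c,210+p[0]/6-.5,170+p[1]/6-.5,z)[:2]; print(nm,(R@(w-[.488,.002])*1e3).round(1),e)
E
```

```text
Acorner [47.9 51.4] (50, 50)
Aleft [-53.   54.1] (-50, 50)
Alow [ 48.3 -47.8] (50, -50)
Bcorner [-49.7 -52. ] (-50, -50)
Blow [ 49.3 -53.9] (50, -50)
```

```bash
cat >> h.py <<'E'
def prof(c,org,yaw,z,ax,side,span,key='r',half=.012,im=None):
    """position (mm) along axis ax of outermost edge near side*50mm, averaged over `span` of the other axis"""
    g=c['image'].astype(np.float32); g=(g[...,1]+g[...,2])/2-g[...,0] if key=='r' else g.mean(-1)
    y=yaw;R=np.array([[np.cos(y),-np.sin(y)],[np.sin(y),np.cos(y)]])
    a=np.arange(.05-half,.05+half,.0005); out=[]
    acc=0
    for t in np.linspace(*span,15):
        q=np.zeros((len(a),2)); q[:,ax]=side*a; q[:,1-ax]=t
        w=np.c_[q@R.T+org,np.full(len(a),z)]; p=(w@c['R'].T+c['t'])@c['K'].T; p=p[:,:2]/p[:,2:]
        acc=acc+cv2.remap(g,p[:,0].astype(np.float32)[None],p[:,1].astype(np.float32)[None],cv2.INTER_LINEAR)[0]
    acc/=15; d=np.gradient(cv2.GaussianBlur(acc[None].astype(np.float32),(0,0),3)[0]); 
    return acc.round(0).astype(int)[::3].tolist(), a[np.argmax(d)]*1e3*side, a[np.argmin(d)]*1e3*side
E
python3 - <<'E'
from h import *
c=read_camera('scene')
o=[.488,.002];y=-.255
for nm,z,ax,s,sp in(('base S',.012,1,-1,(-.04,.0)),('base W',.012,0,-1,(-.045,0.0)),('A N',.024,1,1,(-.04,.045)),('A W',.024,0,-1,(.018,.045)),('A E',.024,0,1,(-.04,.045)),('A S',.024,1,-1,(.018,.045))):
    for k in 'rg':
        a,i,j=prof(c,o,y,z,ax,s,sp,k); print(nm,k,'up',i.round(1),'down',j.round(1),a)
E
```

```text
base S r up -56.5 down -40.5 [0, 0, 0, 0, 0, 0, 0, 0, 0, 0, 0, 1, 2, 3, 4, 5]
base S g up -58.0 down -51.5 [150, 159, 167, 174, 177, 181, 179, 165, 152, 135, 119, 102, 107, 120, 133, 141]
base W r up -49.5 down -44.5 [-1, -1, 0, 0, 0, 0, -1, 1, 4, 6, 6, 6, 6, 6, 7, 7]
base W g up -54.0 down -49.0 [165, 176, 180, 181, 181, 182, 183, 168, 142, 120, 136, 154, 163, 164, 165, 166]
A N r up 53.0 down 60.0 [0, 0, 0, 0, 0, 0, 0, 0, 0, 1, 3, 4, 5, 5, 5, 5]
A N g up 40.5 down 52.5 [148, 158, 166, 172, 175, 178, 176, 172, 167, 162, 154, 147, 144, 145, 146, 148]
A W r up -53.0 down -42.5 [0, 0, 0, 0, 0, 0, 0, 0, 1, 2, 4, 6, 7, 6, 6, 7]
A W g up -41.0 down -52.5 [140, 152, 162, 173, 181, 179, 178, 175, 171, 166, 160, 154, 153, 157, 161, 162]
A E r up 50.0 down 40.5 [0, -1, -1, -1, -1, -1, 0, 1, 3, 5, 6, 6, 6, 6, 6, 6]
A E g up 52.5 down 46.5 [178, 180, 181, 182, 184, 175, 155, 136, 137, 141, 145, 148, 150, 150, 150, 150]
A S r up -59.5 down -41.5 [0, 0, -1, -1, -1, -1, 0, 0, 0, 0, 0, 0, 0, 0, 1, 3]
A S g up -51.5 down -46.5 [179, 183, 187, 178, 168, 156, 139, 121, 118, 141, 165, 169, 157, 146, 133, 121]
```

```bash
python3 - <<'E'
from h import *
go(.4893,.0368,.07,1.306)
E
```

```text
t 7.8 pos [0.4352 0.2705 0.0541] tooly 1.723 shift cm [ -1.81 -23.92  -1.6 ] turn 0.417 j6 0.4 gap 0.822 F [ 0.2 -0.  -0.1]
```

Call:
{"method": "send_rows", "body": {"increments": [[[7, -0.4, -4.8, -1.6, 0.1], [7, -0.8, -9.6, -1.6, 0.2], [7, -1.2, -14.4, -1.6, 0.3], [7, -1.5, -19.2, -1.6, 0.417], [7, -1.8, -23.9, -1.6, 0.417]]]}}

```text
t: 8.3
position: [0.4896, 0.0351, 0.0701]
orientation: [0.133, 0.991, 0.0, 0.001]
wrist_force: [1.2, 0.4, -0.7]
finger_gap: 0.819
grip_force: 0.0
```

Call:
{"method": "send_rows", "body": {"increments": [[[6.5, 0, 0, 0, 0], [6.5, 0, 0, 0, 0]]]}}

```text
t: 8.5
position: [0.4894, 0.0359, 0.0698]
orientation: [0.133, 0.991, 0.0, 0.0]
wrist_force: [-0.0, 0.0, 0.5]
finger_gap: 0.759
grip_force: 0.0
```

```bash
python3 - <<'E'
from h import *
go(.4893,.0368,.017,1.306)
E
```

```text
t 8.5 pos [0.4894 0.0359 0.0698] tooly 1.304 shift cm [0.04 0.08 5.28] turn -0.002 j6 0.34 gap 0.759 F [-0.   0.   0.5]
```

Call:
{"method": "send_rows", "body": {"increments": [[[6.5, 0, 0.1, 3, 0], [6.5, 0, 0.1, 5.1, 0], [6.5, 0, 0.1, 5.25, 0], [3, 0, 0.1, 5.25, 0], [3, 0, 0.1, 5.25, 0]]], "newtons": 50}}

```text
t: 9.0
position: [0.49, 0.0387, 0.018]
orientation: [0.131, 0.991, -0.0, 0.001]
wrist_force: [-2.0, 3.4, 13.7]
finger_gap: 0.432
grip_force: 24.7
```

Call:
{"method": "send_rows", "body": {"increments": [[[3, 0, 0, 0, 0], [3, 0, 0, 0, 0], [3, 0, 0, 0, 0]]]}}

```text
t: 9.3
position: [0.4901, 0.0386, 0.0183]
orientation: [0.131, 0.991, 0.001, 0.001]
wrist_force: [-2.5, 1.5, 6.5]
finger_gap: 0.42
grip_force: 50.4
```

Call:
{"method": "send_rows", "body": {"increments": [[[3, 0, 0, -0.4, 0], [3, 0, 0, -0.8, 0], [3, 0, 0, -0.8, 0]]]}}

```text
t: 9.6
position: [0.4897, 0.0381, 0.0255]
orientation: [0.131, 0.991, 0.0, 0.001]
wrist_force: [0.2, -0.8, -1.5]
finger_gap: 0.423
grip_force: 50.1
```

```bash
python3 - <<'E'
from h import *
go(.488+.9677*-.0042+.2522*.030,.002+.2522*.0042+.9677*.030,.0155,-.270+np.pi/2)
E
```

```text
t 9.6 pos [0.4897 0.0381 0.0255] tooly 1.308 shift cm [-0.33 -0.54  1.  ] turn 0.007 j6 0.34 gap 0.423 F [ 0.2 -0.8 -1.5]
```

Call:
{"method": "send_rows", "body": {"increments": [[[3, -0.3, -0.5, 0, 0.005], [3, -0.3, -0.5, 0.4, 0.005], [3, -0.3, -0.5, 0.7, 0.005], [3, -0.3, -0.5, 0.8, 0.005], [3, -0.3, -0.5, 0.8, 0.005]]]}}

```text
t: 10.1
position: [0.491, 0.0322, 0.0182]
orientation: [0.134, 0.991, -0.0, 0.001]
wrist_force: [-6.7, -1.8, 14.9]
finger_gap: 0.42
grip_force: 52.0
```

```bash
python3 - <<'E'
from h import *
go(.488+.9677*-.0042+.2522*.030,.002+.2522*.0042+.9677*.030,.0155,-.270+np.pi/2)
E
```

```text
t 10.1 pos [0.491  0.0322 0.0182] tooly 1.303 shift cm [-0.05  0.01  0.27] turn 0.002 j6 0.33 gap 0.42 F [-6.7 -1.8 14.9]
```

Call:
{"method": "send_rows", "body": {"increments": [[[3, 0, 0, -0.1, 0], [5.5, 0, 0, -0.1, 0], [5.5, 0, 0, -0.1, 0], [5.5, 0, 0, -2, 0], [5.5, 0, 0, -6, 0]]]}}

```text
t: 10.6
position: [0.4884, 0.0323, 0.0742]
orientation: [0.133, 0.991, -0.001, -0.003]
wrist_force: [0.6, 0.6, -0.2]
finger_gap: 0.642
grip_force: 0.0
```

Call:
{"method": "send_rows", "body": {"increments": [[[7, 0, 4.5, 0, 0], [7, 0, 9, 0, -0.1], [7, 0, 13.5, 0, -0.2], [7, 0, 18, 0, -0.3], [7, 0.5, 22.5, 0, -0.42]]]}}

```text
t: 11.1
position: [0.5462, 0.2526, 0.0764]
orientation: [-0.078, 0.997, -0.0, 0.0]
wrist_force: [0.8, -0.1, -0.3]
finger_gap: 0.82
grip_force: 0.0
```

```bash
python3 - <<'E'
from h import *
c=read_camera('scene')
o=[.488,.002];y=-.265
for nm,z,ax,s,sp in(('base S',.012,1,-1,(-.04,.0)),('base W',.012,0,-1,(-.045,0.0)),('A N',.024,1,1,(-.04,.045)),('A W',.024,0,-1,(.018,.045)),('A E',.024,0,1,(-.04,.045)),('A S',.024,1,-1,(.018,.045))):
    for k in 'rg':
        a,i,j=prof(c,o,y,z,ax,s,sp,k); print(nm,k,'up',i.round(1),'down',j.round(1),a)
go(.434,.2704,.05)
cv2.imwrite('pics/g6.png',cv2.resize(c['image'][170:235,210:275],None,fx=7,fy=7,interpolation=cv2.INTER_CUBIC)[:,:,::-1])
E
```

```text
base S r up -56.5 down -43.0 [0, 0, 0, 0, 0, 0, 0, 0, 0, 0, 1, 1, 2, 3, 5, 5]
base S g up -58.0 down -51.5 [152, 160, 168, 176, 179, 182, 182, 169, 155, 140, 123, 107, 109, 122, 135, 143]
base W r up -49.5 down -44.0 [-1, -1, 0, 0, 0, -1, -1, 1, 4, 6, 6, 7, 7, 6, 6, 6]
base W g up -54.0 down -49.0 [169, 180, 183, 184, 184, 185, 185, 166, 140, 124, 140, 158, 165, 167, 168, 169]
A N r up 52.0 down 58.0 [0, 0, 0, 0, 0, 0, 1, 1, 2, 3, 4, 6, 6, 5, 5, 5]
A N g up 40.0 down 52.0 [167, 172, 177, 178, 177, 176, 173, 169, 165, 159, 153, 148, 147, 148, 149, 150]
A W r up -49.5 down -54.5 [0, 0, 0, 0, 0, 0, 0, 2, 4, 6, 6, 6, 6, 6, 6, 7]
A W g up -40.0 down -49.0 [167, 177, 181, 181, 181, 177, 173, 167, 158, 149, 151, 154, 157, 160, 163, 165]
A E r up 51.0 down 43.0 [0, 0, 0, 0, -1, -1, -1, -1, 1, 3, 4, 5, 6, 6, 6, 6]
A E g up 40.0 down 50.5 [161, 172, 181, 181, 181, 183, 186, 189, 170, 152, 142, 145, 148, 150, 152, 153]
A S r up -59.0 down -46.5 [0, 0, 0, 0, 0, 0, 0, 0, 0, 0, 0, 0, 0, -1, 1, 3]
A S g up -40.5 down -47.5 [155, 168, 180, 184, 189, 186, 170, 154, 144, 138, 132, 125, 117, 110, 111, 114]
t 11.15 pos [0.547  0.2589 0.0761] tooly 1.737 shift cm [10.96  2.99  2.6 ] turn 0 j6 0.27 gap 0.82 F [2.3 4.3 1.2]
```

View pics/g6.png

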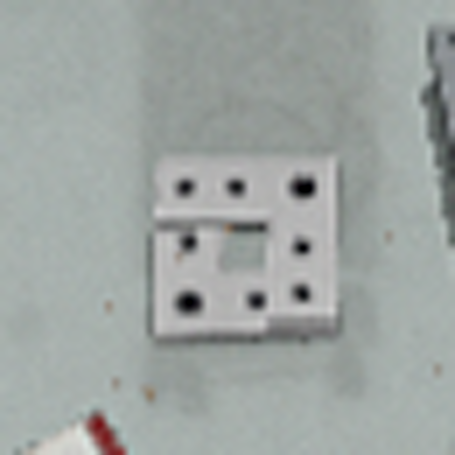

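The zoom shows the first plate now square on the base, with no base strip visible below it at (300,320) and the left edges in line at (155,160-335).

Call:
{"method": "send_rows", "body": {"increments": [[[7, 4.5, 1, 0, 0], [7, 9, 2.5, 0, 0], [7, 10.9, 3, 1.5, 0], [7, 10.9, 3, 2.5, 0], [7, 10.9, 3, 2.5, 0]]]}}

```text
t: 11.65
position: [0.4327, 0.2635, 0.0504]
orientation: [-0.076, 0.997, -0.001, -0.001]
wrist_force: [-0.1, -0.2, 0.0]
finger_gap: 0.818
grip_force: 0.0
```

```bash
python3 - <<'E'
from h import *
go(.434,.2704,.003,1.731)
E
```

```text
t 11.65 pos [0.4327 0.2635 0.0504] tooly 1.723 shift cm [-0.24  0.67  4.74] turn -0.008 j6 0.39 gap 0.818 F [-0.1 -0.2  0. ]
```

Call:
{"method": "send_rows", "body": {"increments": [[[7, -0.2, 0.7, 2, -0.008], [7, -0.2, 0.7, 4, -0.008], [7, -0.2, 0.7, 4.65, -0.008], [7, -0.2, 0.7, 4.65, -0.008], [3, -0.2, 0.7, 4.65, -0.008]]], "newtons": 70}}

```text
t: 12.15
position: [0.4352, 0.2711, 0.0059]
orientation: [-0.08, 0.997, 0.0, 0.0]
wrist_force: [-0.0, -0.2, 0.1]
finger_gap: 0.669
grip_force: 0.0
```

Call:
{"method": "send_rows", "body": {"increments": [[[3, 0, 0, 0, 0], [3, 0, 0, 0, 0], [3, 0, 0, 0, 0], [3, 0, 0, 0, 0]]]}}

```text
t: 12.55
position: [0.4353, 0.2713, 0.0069]
orientation: [-0.08, 0.997, 0.0, 0.001]
wrist_force: [-0.3, -2.3, 4.9]
finger_gap: 0.41
grip_force: 69.3
```

Call:
{"method": "send_rows", "body": {"increments": [[[3, 0, 0, -1, 0], [3, 0, 0, -3, 0], [3, 0, 0, -6, 0], [3, 0, 0, -8, 0], [3, 0, 0, -8, 0]]]}}

```text
t: 13.05
position: [0.4359, 0.2723, 0.0888]
orientation: [-0.08, 0.997, 0.001, 0.003]
wrist_force: [-1.0, 0.0, -2.0]
finger_gap: 0.408
grip_force: 70.2
```

```bash
python3 - <<'E'
from h import *
y=-.265;c,s=np.cos(y),np.sin(y);p=np.array([.4885,.0015])+[c*-.031-s*.005,s*-.031+c*.005];print(p)
go(*p,.08,-.265)
E
```

```text
[0.45989168 0.01444465]
t 13.05 pos [0.4359 0.2723 0.0888] tooly 1.731 shift cm [  1.75 -25.84   0.81] turn -1.145 j6 0.4 gap 0.408 F [-1.  0. -2.]
```

Call:
{"method": "send_rows", "body": {"increments": [[[3, 0.2, -4, 0, 0.14], [3, 0.4, -8, 0, 0.28], [3, 0.8, -12, 0, 0.42], [3, 1.2, -16, 0, 0.56], [3, 1.7, -20, 0, 0.7]]]}}

```text
t: 13.55
position: [0.4486, 0.0695, 0.0843]
orientation: [0.269, 0.963, -0.0, -0.001]
wrist_force: [0.3, -0.5, -1.4]
finger_gap: 0.41
grip_force: 70.4
```

Call:
{"method": "send_rows", "body": {"increments": [[[3, 0, 0, 0, 0.14], [3, 0, 0, 0, 0.28], [3, 0, 0, 0, 0.42], [3, 0, 0, 0, 0.56], [3, 0, 0, 0, 0.7]]]}}

```text
t: 14.05
position: [0.4486, 0.0708, 0.0842]
orientation: [0.583, 0.812, -0.0, -0.001]
wrist_force: [0.4, 0.5, -2.0]
finger_gap: 0.41
grip_force: 70.6
```

```bash
python3 - <<'E'
from h import *
go(.4599,.0144,.07,-.265)
E
```

```text
t 14.05 pos [0.4486 0.0708 0.0842] tooly 0.325 shift cm [-5.71 -0.73  1.42] turn 0.59 j6 1.4 gap 0.41 F [ 0.4  0.5 -2. ]
```

Call:
{"method": "send_rows", "body": {"increments": [[[3, -2, -0.2, 0, 0.14], [3, -4, -0.5, 0, 0.28], [3, -5.7, -0.7, 0, 0.42], [3, -5.7, -0.7, 1, 0.56], [3, -5.7, -0.7, 2, 0.59]]]}}

```text
t: 14.55
position: [0.4609, 0.0143, 0.0642]
orientation: [0.794, 0.608, -0.0, -0.0]
wrist_force: [-0.9, 0.3, -2.6]
finger_gap: 0.411
grip_force: 70.6
```

Call:
{"method": "send_rows", "body": {"increments": [[[3, 0, 0, 0, 0], [3, 0, 0, 0, 0]]]}}

```text
t: 14.75
position: [0.4606, 0.0148, 0.0647]
orientation: [0.792, 0.61, -0.001, -0.001]
wrist_force: [-0.1, -0.1, -1.8]
finger_gap: 0.408
grip_force: 70.6
```

```bash
python3 - <<'E'
from h import *
go(.4599,.0144,.031,-.265)
E
```

```text
t 14.75 pos [0.4606 0.0148 0.0647] tooly -0.258 shift cm [-0.06 -0.05  3.37] turn 0.007 j6 1.86 gap 0.408 F [-0.1 -0.1 -1.8]
```

Call:
{"method": "send_rows", "body": {"increments": [[[3, -0.1, -0.1, 1.5, 0.007], [3, -0.1, -0.1, 2.8, 0.007], [3, -0.1, -0.1, 3.2, 0.007], [3, -0.1, -0.1, 3.4, 0.007], [3, -0.1, -0.1, 3.4, 0.007]]]}}

```text
t: 15.25
position: [0.46, 0.0141, 0.0314]
orientation: [0.795, 0.607, -0.0, -0.0]
wrist_force: [-0.6, 0.2, -1.8]
finger_gap: 0.412
grip_force: 70.6
```

```bash
python3 - <<'E'
from h import *
go(.4599,.0144,.031,-.265)
E
```

```text
t 15.25 pos [0.46   0.0141 0.0314] tooly -0.266 shift cm [ 0.02 -0.02  0.04] turn -0.001 j6 1.87 gap 0.412 F [-0.6  0.2 -1.8]
```

Call:
{"method": "send_rows", "body": {"increments": [[[3, 0, 0, 0.15, 0], [3, 0, 0, 0.3, 0], [3, 0, 0, 0.3, 0]]]}}

```text
t: 15.55
position: [0.4606, 0.0141, 0.0307]
orientation: [0.795, 0.607, 0.001, 0.001]
wrist_force: [-7.4, -0.2, 16.3]
finger_gap: 0.407
grip_force: 73.0
```

Contact. Release and clear to the side.

Call:
{"method": "send_rows", "body": {"increments": [[[3, 0, 0, 0, 0], [5.5, 0, 0, 0, 0], [5.5, 0, 0, 0, 0], [5.5, 0, 0, -2, 0], [5.5, 0, 0, -6, 0]]]}}

```text
t: 16.05
position: [0.458, 0.014, 0.0864]
orientation: [0.795, 0.607, -0.002, -0.002]
wrist_force: [0.9, -0.0, -0.7]
finger_gap: 0.646
grip_force: 0.0
```

Call:
{"method": "send_rows", "body": {"increments": [[[5.5, 0, -4, 0, 0], [5.5, 0, -8, 0, 0], [5.5, 0, -12, 0, 0], [5.5, 0, -15, 0, 0]]]}}

```text
t: 16.45
position: [0.3134, 0.0537, 0.0882]
orientation: [0.795, 0.607, -0.0, -0.0]
wrist_force: [0.7, -0.1, -0.1]
finger_gap: 0.641
grip_force: 0.0
```

```bash
python3 - <<'E'
from h import *
o=[.488,.002];y=-.265; P=[]
for n in('scene','top'):
  c=read_camera(n)
  for nm,z,ax,s,sp in(('B W',.036,0,-1,(-.04,.045)),('B E',.036,0,1,(-.045,-.018)),('B N',.036,1,1,(-.045,-.018)),('B S',.036,1,-1,(-.04,.045)),('base W',.012,0,-1,(-.045,0.0)),('A N',.024,1,1,(-.005,.045)),('A E',.024,0,1,(-.005,.045)),):
    print(n,nm,*[(i.round(1),j.round(1)) for k in 'rg' for a,i,j in [prof(c,o,y,z,ax,s,sp,k)]])
  u,v=(210,170) if n=='scene' else (235,180)
  P.append(cv2.resize(c['image'][v:v+65,u:u+65],None,fx=6,fy=6,interpolation=cv2.INTER_CUBIC))
cv2.imwrite('pics/g7.png',np.hstack(P)[:,:,::-1]); go(.5,0,.1)
E
```

```text
scene B W (np.float64(-51.5), np.float64(-40.5)) (np.float64(-56.0), np.float64(-50.0))
scene B E (np.float64(50.5), np.float64(40.5)) (np.float64(40.0), np.float64(46.5))
scene B N (np.float64(51.0), np.float64(41.5)) (np.float64(40.5), np.float64(50.5))
scene B S (np.float64(-48.5), np.float64(-59.0)) (np.float64(-57.0), np.float64(-51.5))
scene base W (np.float64(-53.0), np.float64(-44.5)) (np.float64(-41.0), np.float64(-53.0))
scene A N (np.float64(52.0), np.float64(59.0)) (np.float64(40.0), np.float64(52.0))
scene A E (np.float64(51.5), np.float64(40.5)) (np.float64(40.0), np.float64(50.5))
top B W (np.float64(-49.0), np.float64(-55.0)) (np.float64(-56.5), np.float64(-49.0))
top B E (np.float64(52.0), np.float64(56.0)) (np.float64(53.0), np.float64(48.0))
top B N (np.float64(59.0), np.float64(45.5)) (np.float64(59.0), np.float64(50.5))
top B S (np.float64(-41.5), np.float64(-46.0)) (np.float64(-42.5), np.float64(-61.5))
top base W (np.float64(-53.5), np.float64(-38.0)) (np.float64(-61.5), np.float64(-45.0))
top A N (np.float64(42.5), np.float64(52.5)) (np.float64(53.0), np.float64(43.0))
top A E (np.float64(47.0), np.float64(41.0)) (np.float64(41.0), np.float64(58.0))
t 16.55 pos [0.3123 0.0538 0.0881] tooly -0.264 shift cm [-0.29 19.52 -1.21] turn 0 j6 2.01 gap 0.642 F [ 0.9  0.4 -0.3]
```

View pics/g7.png

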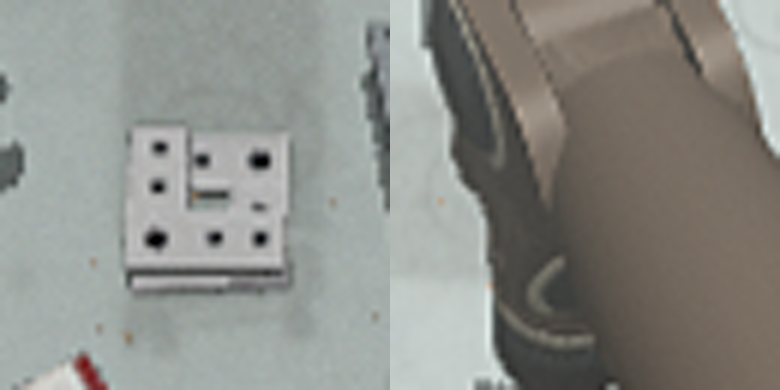

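The scene zoom shows all three plates stacked with edges in line. The top plate's corner is at zoom (130,268), matching the base, and its two ends are at (155,127) and (288,265). The top view is blocked by the arm.

Call:
{"method": "send_rows", "body": {"increments": [[[8.5, 0, 0, 0, 0], [8.5, 0, 0, 0, 0], [8.5, 0, 0, 0, 0]]]}}

```text
t: 16.85
position: [0.3164, 0.0534, 0.0884]
orientation: [0.795, 0.607, 0.0, 0.0]
wrist_force: [1.3, 0.3, -0.3]
finger_gap: 0.997
grip_force: 0.0
```

```bash
python3 - <<'E'
from h import *
from scipy.spatial.transform import Rotation as Ro
s=arm.observe(); R=Ro.from_quat(s['orientation']).as_matrix()
for n in('scene','top'):
    P=cloud(read_camera(n)).reshape(-1,3); P=P[np.isfinite(P).all(1)]
    q=(P-s['position'])@R; q=q[(abs(q[:,0])<.06)&(abs(q[:,1])<.1)&(P[:,2]>.07)]
    for h in np.arange(.0,.17,.01):
        k=q[(-q[:,2]>=h)&(-q[:,2]<h+.01)]
        if len(k)>3: print(n,h.round(2),len(k),'y',(np.percentile(k[:,1],[1,99])*1e3).round(0),'x',(np.percentile(k[:,0],[1,99])*1e3).round(0))
E
```

```text
scene 0.01 5 y [-46.  43.] x [-5. 12.]
scene 0.02 10 y [-57.  52.] x [-12.  -3.]
scene 0.03 13 y [-58.  52.] x [-12.   2.]
scene 0.04 12 y [-53.  53.] x [-11.   3.]
scene 0.05 8 y [-54.  55.] x [-10.   7.]
scene 0.06 57 y [-71.  71.] x [-13.  11.]
scene 0.07 52 y [-73.  71.] x [-15.  12.]
scene 0.08 45 y [-71.  70.] x [-17.  13.]
scene 0.09 37 y [-72.  68.] x [-18.   5.]
scene 0.1 48 y [-69.  68.] x [-20.  12.]
scene 0.11 86 y [-69.  66.] x [-12.  16.]
scene 0.12 12 y [-67.  63.] x [-12.   6.]
scene 0.13 27 y [-31.  34.] x [-37.  -2.]
scene 0.14 31 y [-30.  35.] x [-36.   5.]
scene 0.15 36 y [-35.  34.] x [-38.  -1.]
scene 0.16 40 y [-31.  35.] x [-36.   9.]
top 0.06 17 y [-74. -49.] x [-11.  15.]
top 0.07 20 y [-73. -28.] x [-12.  16.]
top 0.08 29 y [-73. -25.] x [-14.  17.]
top 0.09 26 y [-72. -21.] x [-15.  20.]
top 0.1 15 y [-71. -22.] x [-16.  19.]
top 0.11 49 y [-70. -36.] x [-10.  13.]
top 0.12 21 y [-68. -34.] x [-9. 13.]
top 0.13 20 y [-38. -15.] x [-19.  35.]
top 0.14 23 y [-39. -21.] x [-19.  33.]
top 0.15 25 y [-39. -15.] x [-19.  36.]
top 0.16 24 y [-39. -17.] x [-18.  35.]
```

Call:
{"method": "send_rows", "body": {"increments": [[[6, 0, 0, 0, -0.14], [6, 0, 0, 0, -0.28], [6, 0, 0, 0, -0.42], [6, 0, 0, 0, -0.56], [6, 0, 0, 0, -0.7]]]}}

```text
t: 17.45
position: [0.3157, 0.0534, 0.0881]
orientation: [0.536, 0.844, -0.0, -0.0]
wrist_force: [-1.0, -0.2, -0.6]
finger_gap: 0.705
grip_force: 0.0
```

Call:
{"method": "send_rows", "body": {"increments": [[[6, 0, 0, 0, -0.14], [6, 0, 0, 0, -0.28], [6, 0, 0, 0, -0.42], [6, 0, 0, 0, -0.56], [6, 0, 0, 0, -0.7]]]}}

```text
t: 17.95
position: [0.3157, 0.0534, 0.0882]
orientation: [0.214, 0.977, -0.0, -0.0]
wrist_force: [-0.2, 0.4, 0.1]
finger_gap: 0.698
grip_force: 0.0
```

```bash
cat >> h.py <<'E'
YP=-.134; HG=np.array([.7745,-.0334])
def hw(x,y): c,s=np.cos(YP),np.sin(YP); return HG+[c*x-s*y,s*x+c*y]
def wh(p): c,s=np.cos(YP),np.sin(YP); d=np.array(p)[:2]-HG; return np.array([c*d[0]+s*d[1],-s*d[0]+c*d[1]])
E
python3 - <<'E'
from h import *
go(*hw(-.375,-.002),.03,YP+np.pi/2)
E
```

```text
t 17.95 pos [0.3157 0.0534 0.0882] tooly 1.139 shift cm [-9.51  0.12  5.81] turn -0.298 j6 0.6 gap 0.698 F [-0.2  0.4  0.1]
```

Call:
{"method": "send_rows", "body": {"increments": [[[6, -3, 0, 0, -0.14], [6, -6, 0, 2, -0.298], [6, -8.5, 0.1, 4, -0.298], [6, -9.5, 0.1, 5.8, -0.298], [6, -9.5, 0.1, 5.8, -0.298]]]}}

```text
t: 18.45
position: [0.4014, 0.0135, 0.028]
orientation: [0.07, 0.998, -0.0, -0.002]
wrist_force: [-1.0, -0.4, 0.8]
finger_gap: 0.699
grip_force: 0.0
```

```bash
python3 - <<'E'
from h import *
go(*hw(-.375,-.002),-.003,YP+np.pi/2)
E
```

```text
t 18.45 pos [0.4014 0.0135 0.028 ] tooly 1.43 shift cm [-0.11  0.14  3.1 ] turn -0.006 j6 0.17 gap 0.699 F [-1.  -0.4  0.8]
```

Call:
{"method": "send_rows", "body": {"increments": [[[6, 0, 0.1, 1.5, -0.006], [6, 0, 0.1, 2.6, -0.006], [6, 0, 0.1, 3, -0.006], [6, 0, 0.1, 3, -0.006]]]}}

```text
t: 18.85
position: [0.4013, 0.0153, 0.0001]
orientation: [0.066, 0.998, -0.0, -0.0]
wrist_force: [-0.4, 0.5, 1.0]
finger_gap: 0.699
grip_force: 0.0
```

```bash
python3 - <<'E'
from h import *
go(*hw(-.23,-.002),-.002,YP+np.pi/2); print(wh(arm.observe()['position']))
E
```

```text
t 18.85 pos [4.013e-01 1.530e-02 1.000e-04] tooly 1.438 shift cm [-14.64  -0.06   0.2 ] turn 0.001 j6 0.17 gap 0.699 F [-0.4  0.5  1. ]
[-0.3763508  -0.00156651]
```

Call:
{"method": "send_rows", "body": {"increments": [[[6, -1.2, 0, 0.2, 0], [6, -2.2, 0, 0.2, 0], [6, -3, 0, 0.2, 0], [6, -3.8, 0, 0.2, 0], [6, -4.6, 0, 0.2, 0]]]}}

```text
t: 19.35
position: [0.4467, 0.0089, -0.0019]
orientation: [0.067, 0.998, -0.0, -0.002]
wrist_force: [-7.2, 0.5, 4.5]
finger_gap: 0.7
grip_force: 3.7
```

Call:
{"method": "send_rows", "body": {"increments": [[[6, -0.8, 0, 0, 0], [6, -1.6, 0, 0, 0], [6, -2.2, 0, 0, 0], [6, -2.6, 0, 0, 0], [6, -2.8, 0, 0, 0]]]}}

```text
t: 19.85
position: [0.4746, 0.0054, -0.0019]
orientation: [0.066, 0.998, 0.0, -0.001]
wrist_force: [-7.6, -0.0, 4.5]
finger_gap: 0.698
grip_force: 3.6
```

```bash
python3 - <<'E'
from h import *
go(*hw(-.23,-.002),-.002,YP+np.pi/2); print(wh(arm.observe()['position']))
c=read_camera('scene')
cv2.imwrite('pics/g8.png',cv2.resize(c['image'][150:240,205:315],None,fx=6,fy=6,interpolation=cv2.INTER_CUBIC)[:,:,::-1])
E
```

```text
t 19.85 pos [ 0.4746  0.0054 -0.0019] tooly 1.438 shift cm [-7.24 -0.05 -0.02] turn 0.001 j6 0.14 gap 0.698 F [-7.6 -0.   4.5]
[-0.30236989 -0.00157329]
```

View pics/g8.png

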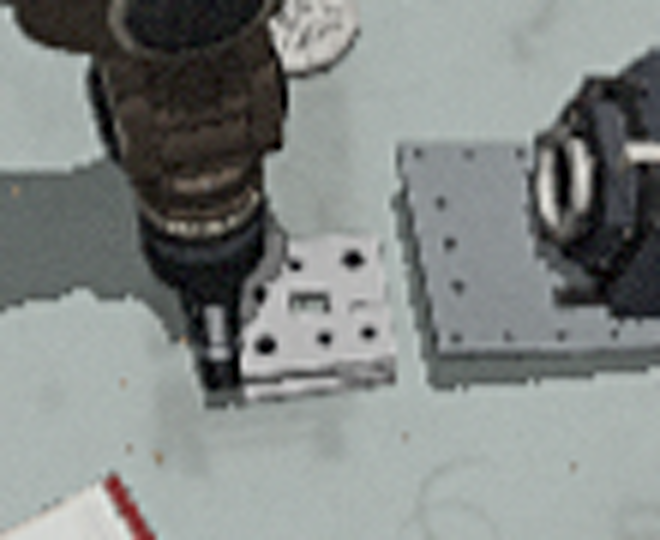

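The zoom shows the intact pile squared up and parallel to the tilt plate, its front-right corner at (395,375). The plate's near corner is at (430,350).

```bash
cat >> h.py <<'E'
def pile(xc):
    c=read_camera('scene'); o=hw(xc,0)
    for nm,z,ax,s,sp in(('B S',.036,1,-1,(-.02,.045)),('B E',.036,0,1,(-.045,-.018)),('A E',.024,0,1,(-.005,.045)),('A N',.024,1,1,(.01,.045)),('base E',.012,0,1,(-.04,-.03)),('base S',.012,1,-1,(-.02,.005))):
        print(nm,*[(round(i,1),round(j,1)) for k in 'rg' for a,i,j in [prof(c,o,YP,z,ax,s,sp,k)]])
E
python3 - <<'E'
from h import *
pile(-.2414)
c=read_camera('scene'); P=cloud(c)
# tilt plate plane fit
w=P[172:205,274:292].reshape(-1,3); w=w[(abs(w[:,2]-.08)<.025)]
d=np.array([wh(p) for p in w]); A=np.c_[d,np.ones(len(d))]; k=np.linalg.lstsq(A,w[:,2],rcond=None)[0]; print('plane',k,len(w),'n tilt',np.arctan(k[0]))
E
```

```text
B S (np.float64(-47.5), np.float64(-41.5)) (np.float64(-54.5), np.float64(-46.5))
B E (np.float64(49.0), np.float64(56.5)) (np.float64(40.0), np.float64(47.0))
A E (np.float64(49.5), np.float64(42.0)) (np.float64(40.5), np.float64(48.0))
A N (np.float64(51.5), np.float64(58.5)) (np.float64(40.5), np.float64(51.5))
base E (np.float64(49.0), np.float64(43.0)) (np.float64(48.0), np.float64(38.0))
base S (np.float64(-53.0), np.float64(-46.5)) (np.float64(-42.0), np.float64(-49.5))
plane [-0.26670011 -0.00214456  0.04743294] 536 n tilt -0.26063361298994553
```

Call:
{"method": "send_rows", "body": {"increments": [[[6, -0.6, 0, 0, 0], [6, -1.5, 0, 0, 0], [6, -2.5, 0, 0, 0], [6, -3.5, 0, 0, 0], [6, -4.5, 0, 0, 0]]]}}

```text
t: 20.5
position: [0.5193, -0.0005, -0.002]
orientation: [0.066, 0.998, 0.0, -0.001]
wrist_force: [-5.3, -0.0, 3.7]
finger_gap: 0.699
grip_force: 3.2
```

Call:
{"method": "send_rows", "body": {"increments": [[[6, -0.9, 0, 0, 0], [6, -1.8, 0, 0, 0], [6, -2.5, 0, 0, 0], [6, -3, 0, 0, 0], [6, -3.3, 0, 0, 0]]]}}

```text
t: 21.0
position: [0.5521, -0.0049, -0.0021]
orientation: [0.066, 0.998, 0.0, -0.001]
wrist_force: [-7.1, 1.1, 3.4]
finger_gap: 0.704
grip_force: 3.3
```

```bash
python3 - <<'E'
from h import *
go(*hw(-.1895,-.002),-.002,YP+np.pi/2); x=wh(arm.observe()['position']); print(x)
pile(x[0]+.0604)
E
```

```text
t 21.0 pos [ 0.5521 -0.0049 -0.0021] tooly 1.438 shift cm [-3.47 -0.05 -0.01] turn 0.001 j6 0.12 gap 0.704 F [-7.1  1.1  3.4]
[-0.22416158 -0.00149244]
B S (np.float64(-41.5), np.float64(-53.5)) (np.float64(-55.5), np.float64(-49.5))
B E (np.float64(57.0), np.float64(51.5)) (np.float64(43.5), np.float64(39.5))
A E (np.float64(41.0), np.float64(47.0)) (np.float64(54.0), np.float64(47.5))
A N (np.float64(52.5), np.float64(47.0)) (np.float64(40.5), np.float64(59.5))
base E (np.float64(53.5), np.float64(48.5)) (np.float64(48.5), np.float64(41.5))
base S (np.float64(-53.0), np.float64(-41.0)) (np.float64(-42.0), np.float64(-48.5))
```

Call:
{"method": "send_rows", "body": {"increments": [[[6, -0.5, 0, 0, 0], [6, -1, 0, 0, 0], [6, -1.5, 0, 0, 0], [6, -2, 0, 0, 0], [6, -2.3, 0, 0, 0]]]}}

```text
t: 21.55
position: [0.5751, -0.008, -0.0021]
orientation: [0.066, 0.998, 0.0, -0.001]
wrist_force: [-5.2, 0.6, 2.5]
finger_gap: 0.702
grip_force: 2.8
```

Call:
{"method": "send_rows", "body": {"increments": [[[6, -0.3, 0, 0, 0], [6, -0.6, 0, 0, 0], [6, -0.8, 0, 0, 0], [6, -0.9, 0, 0, 0], [6, -0.9, 0, 0, 0]]]}}

```text
t: 22.05
position: [0.5843, -0.0092, -0.002]
orientation: [0.066, 0.998, -0.0, -0.0]
wrist_force: [-2.7, 0.4, -1.5]
finger_gap: 0.699
grip_force: 1.4
```

```bash
python3 - <<'E'
from h import *
go(*hw(-.1895,-.002),-.002,YP+np.pi/2); x=wh(arm.observe()['position']); print(x)
c=read_camera('scene'); P=cloud(c)
w=P[172:205,274:292].reshape(-1,3); w=w[(abs(w[:,2]-.08)<.025)]
d=np.array([wh(p) for p in w]); A=np.c_[d,np.ones(len(d))]; k=np.linalg.lstsq(A,w[:,2],rcond=None)[0]; print('plane',k,len(w))
E
```

```text
t 22.05 pos [ 0.5843 -0.0092 -0.002 ] tooly 1.438 shift cm [-0.23 -0.06 -0.  ] turn 0.001 j6 0.12 gap 0.699 F [-2.7  0.4 -1.5]
[-0.19175109 -0.00142093]
plane [-0.23038956 -0.01525591  0.05211421] 443
```

Call:
{"method": "send_rows", "body": {"increments": [[[6, -0.1, 0, 0, 0], [6, -0.2, 0, 0, 0], [6, -0.2, 0, 0, 0]]]}}

```text
t: 22.4
position: [0.5843, -0.0092, -0.002]
orientation: [0.066, 0.998, 0.0, -0.002]
wrist_force: [-11.2, 0.8, 2.7]
finger_gap: 0.7
grip_force: 1.6
```

Call:
{"method": "send_rows", "body": {"increments": [[[6, 1, 0, 0, 0], [5, 5, 0, 0, 0], [4, 9, 0, -2, 0], [2, 13, 0, -5, 0], [0, 17, 0, -8, 0]]]}}

```text
t: 22.9
position: [0.4169, 0.0132, 0.0792]
orientation: [0.066, 0.998, 0.0, 0.001]
wrist_force: [0.8, 0.0, 1.2]
finger_gap: 0.136
grip_force: 0.0
```

```bash
python3 - <<'E'
from h import *
print(wh(arm.observe()['position']))
def prof2(c,x0,x1,z,y0,y1):
    g=c['image'].astype(np.float32).mean(-1); a=np.arange(x0,x1,.001); acc=[]
    for t in np.linspace(y0,y1,25):
        w=np.array([[*hw(x,t),z] for x in a]); p=(w@c['R'].T+c['t'])@c['K'].T; p=p[:,:2]/p[:,2:]
        acc.append(cv2.remap(g,p[:,0].astype(np.float32)[None],p[:,1].astype(np.float32)[None],cv2.INTER_LINEAR)[0])
    m=np.mean(acc,0).round(0).astype(int); return ' '.join(f'{int(round(x*1e3))}:{v}' for x,v in zip(a[::2],m[::2]))
for n in('scene','top'):
    c=read_camera(n)
    print(n,'plate edge z.0925',prof2(c,-.2,-.15,.0925,-.06,.06))
    print(n,'pile near z.036',prof2(c,-.2,-.16,.036,-.04,.04))
    print(n,'left half',prof2(c,-.2,-.16,.036,.015,.045))
    print(n,'right half',prof2(c,-.2,-.16,.036,-.045,-.015))
E
```

```text
[-0.36057448 -0.00155912]
scene plate edge z.0925 -200:170 -198:171 -196:173 -194:169 -192:155 -190:139 -188:139 -186:159 -184:172 -182:159 -180:135 -178:107 -176:88 -174:103 -172:130 -170:141 -168:142 -166:141 -164:140 -162:140 -160:139 -158:134 -156:128 -154:128 -152:132 -150:137
scene pile near z.036 -200:170 -198:171 -196:172 -194:172 -192:174 -190:173 -188:158 -186:130 -184:113 -182:134 -180:172 -178:183 -176:162 -174:131 -172:102 -170:82 -168:92 -166:122 -164:139 -162:141 -160:141
scene left half -200:169 -198:170 -196:171 -194:171 -192:173 -190:174 -188:163 -186:143 -184:125 -182:130 -180:167 -178:182 -176:158 -174:127 -172:96 -170:83 -168:105 -166:133 -164:142 -162:143 -160:142
scene right half -200:171 -198:171 -196:171 -194:172 -192:173 -190:173 -188:160 -186:128 -184:112 -182:143 -180:178 -178:185 -176:169 -174:138 -172:107 -170:78 -168:80 -166:116 -164:137 -162:141 -160:139
top plate edge z.0925 -200:99 -198:99 -196:96 -194:94 -192:94 -190:95 -188:97 -186:98 -184:98 -182:98 -180:96 -178:94 -176:94 -174:96 -172:99 -170:103 -168:105 -166:104 -164:104 -162:105 -160:105 -158:107 -156:108 -154:109 -152:109 -150:109
top pile near z.036 -200:93 -198:90 -196:88 -194:92 -192:96 -190:90 -188:84 -186:84 -184:86 -182:89 -180:94 -178:98 -176:101 -174:102 -172:95 -170:90 -168:90 -166:89 -164:86 -162:83 -160:82
top left half -200:123 -198:115 -196:110 -194:122 -192:133 -190:115 -188:93 -186:91 -184:95 -182:106 -180:121 -178:135 -176:148 -174:150 -172:127 -170:108 -168:106 -166:105 -164:96 -162:86 -160:83
top right half -200:91 -198:91 -196:91 -194:91 -192:91 -190:92 -188:92 -186:92 -184:93 -182:93 -180:93 -178:93 -176:93 -174:93 -172:94 -170:94 -168:94 -166:94 -164:95 -162:95 -160:95
```

```bash
python3 - <<'E'
from h import *
go(*hw(-.168,0),.115,YP+np.pi/2)
E
```

```text
t 23.0 pos [0.4167 0.0135 0.0825] tooly 1.439 shift cm [-19.3    0.1   -3.11] turn 0.002 j6 0.16 gap -0.001 F [1.7 0.3 0.4]
```

Call:
{"method": "send_rows", "body": {"increments": [[[0, -1, 0, -2, 0], [0, -5, 0, -3.2, 0], [0, -9.5, 0, -3.2, 0], [0, -14, 0, -3.2, 0], [0, -17.5, 0.1, -3.2, 0]]]}}

```text
t: 23.5
position: [0.5953, -0.0097, 0.1102]
orientation: [0.067, 0.998, -0.0, 0.002]
wrist_force: [0.1, -0.2, -0.1]
finger_gap: -0.005
grip_force: 0.0
```

Call:
{"method": "send_rows", "body": {"increments": [[[0, -1, 0, 0, 0], [0, -1.7, 0, 0, 0], [0, -1.7, 0, 0, 0]]]}}

```text
t: 23.8
position: [0.6086, -0.0114, 0.1098]
orientation: [0.066, 0.998, -0.0, -0.0]
wrist_force: [-1.4, -0.2, 0.6]
finger_gap: -0.002
grip_force: 0.0
```

```bash
python3 - <<'E'
from h import *
go(*hw(-.168,0),.047,YP+np.pi/2);print(wh(arm.observe()['position']))
E
```

```text
t 23.8 pos [ 0.6086 -0.0114  0.1098] tooly 1.438 shift cm [0.06 0.04 6.28] turn 0.001 j6 0.11 gap -0.002 F [-1.4 -0.2  0.6]
[-0.16737506 -0.00037461]
```

Call:
{"method": "send_rows", "body": {"increments": [[[0, 0, 0, 1, 0], [0, 0, 0, 2, 0], [0, 0, 0, 3, 0], [0, 0, 0, 4, 0], [0, 0, 0, 5, 0]]]}}

```text
t: 24.3
position: [0.6064, -0.011, 0.0598]
orientation: [0.066, 0.998, 0.0, -0.001]
wrist_force: [-3.8, 0.7, 4.7]
finger_gap: -0.001
grip_force: 2.4
```

Call:
{"method": "send_rows", "body": {"increments": [[[0, 0, 0, 0.5, 0], [0, 0, 0, 1, 0], [0, 0, 0, 1.3, 0], [0, 0, 0, 1.4, 0], [0, 0, 0, 1.4, 0]]]}}

```text
t: 24.8
position: [0.6086, -0.0114, 0.0462]
orientation: [0.066, 0.998, -0.0, 0.0]
wrist_force: [0.7, 0.5, -0.5]
finger_gap: 0.0
grip_force: 0.0
```

Call:
{"method": "send_rows", "body": {"increments": [[[0, 0, 0, 0.1, 0], [0, 0, 0, 0.2, 0], [0, 0, 0, 0.3, 0], [0, 0, 0, 0.3, 0]]]}}

```text
t: 25.2
position: [0.6089, -0.0114, 0.046]
orientation: [0.066, 0.998, 0.0, 0.001]
wrist_force: [-7.3, 0.5, 17.1]
finger_gap: -0.001
grip_force: 8.6
```

Call:
{"method": "send_rows", "body": {"increments": [[[0, 0, 0, -0.5, 0], [0, 0, 0, -3, 0], [0, 2, 0, -7, 0], [0, 6, 0, -8, 0], [0, 10, 0, -8, 0]]]}}

```text
t: 25.7
position: [0.5104, 0.0019, 0.1254]
orientation: [0.067, 0.998, 0.0, 0.003]
wrist_force: [0.3, -0.1, 0.1]
finger_gap: -0.001
grip_force: 0.0
```

Call:
{"method": "send_rows", "body": {"increments": [[[0, 5, 0, 0, 0], [0, 10, 0, 0, 0], [0, 13, 0, 0, 0]]]}}

```text
t: 26.0
position: [0.3774, 0.0193, 0.123]
orientation: [0.066, 0.998, -0.0, -0.0]
wrist_force: [0.6, 0.1, 1.6]
finger_gap: 0.0
grip_force: 0.0
```

```bash
python3 - <<'E'
from h import *
print(wh(arm.observe()['position']))
c=read_camera('scene'); g=c['image'].astype(np.float32).mean(-1)
def pr(z,xs,ys):
    X,Y=np.meshgrid(xs,ys); w=np.array([[*hw(x,y),z] for x,y in zip(X.ravel(),Y.ravel())]); p=(w@c['R'].T+c['t'])@c['K'].T; p=(p[:,:2]/p[:,2:]).astype(np.float32)
    return cv2.remap(g,p[None,:,0],p[None,:,1],cv2.INTER_LINEAR).reshape(X.shape)
a=np.arange(-.2,-.16,.002)
for nm,y0,y1 in(('L out',.056,.07),('L',.015,.045),('mid',-.01,.01),('R',-.045,-.015),('R out',-.07,-.056)):
    print(nm,' '.join(f'{int(round(x*1e3))}:{v:.0f}' for x,v in zip(a,pr(.046,a,np.linspace(y0,y1,12)).mean(0))))
b=np.arange(.06,.09,.002)
for s in(1,-1): print('side',s,' '.join(f'{s*int(round(x*1e3))}:{v:.0f}' for x,v in zip(b,pr(.046,np.linspace(-.17,-.13,12),s*b).mean(1))))
for z in(.036,.012): 
    b=np.arange(-.065,.066,.003); print('pile y z',z,' '.join(f'{int(round(x*1e3))}:{v:.0f}' for x,v in zip(b,pr(z,np.array([-.1825,-.181]),b).mean(1))))
P=cloud(c); w=P[172:210,274:294].reshape(-1,3); w=w[(abs(w[:,2]-.046)<.012)]
d=np.array([wh(p) for p in w]); k=np.linalg.lstsq(np.c_[d,np.ones(len(d))],w[:,2],rcond=None)[0]; print('plane',k,len(w),np.median(w[:,2]))
E
```

```text
[-0.40054488 -0.00086855]
L out -200:165 -198:166 -196:167 -194:168 -192:169 -190:170 -188:171 -186:158 -184:138 -182:135 -180:142 -178:146 -176:147 -174:136 -172:120 -170:122 -168:131 -166:136 -164:141 -162:142 -160:142
L -200:169 -198:169 -196:170 -194:171 -192:173 -190:174 -188:162 -186:137 -184:105 -182:98 -180:125 -178:143 -176:145 -174:146 -172:146 -170:146 -168:143 -166:139 -164:133 -162:124 -160:126
mid -200:168 -198:169 -196:171 -194:173 -192:176 -190:171 -188:146 -186:115 -184:92 -182:93 -180:122 -178:143 -176:146 -174:146 -172:145 -170:145 -168:145 -166:145 -164:131 -162:118 -160:118
R -200:169 -198:169 -196:170 -194:172 -192:173 -190:165 -188:143 -186:119 -184:110 -182:109 -180:116 -178:135 -176:143 -174:143 -172:143 -170:142 -168:143 -166:140 -164:133 -162:127 -160:123
R out -200:171 -198:172 -196:172 -194:173 -192:176 -190:164 -188:132 -186:125 -184:131 -182:113 -180:106 -178:128 -176:141 -174:143 -172:138 -170:127 -168:125 -166:126 -164:131 -162:138 -160:139
side 1 60:139 62:135 64:132 66:130 68:134 70:140 72:148 74:155 76:162 78:168 80:173 82:174 84:173 86:173 88:172
side -1 -60:140 -62:136 -64:130 -66:128 -68:132 -70:138 -72:139 -74:128 -76:108 -78:91 -80:84 -82:87 -84:91 -86:104 -88:133
pile y z 0.036 -65:99 -62:117 -59:143 -56:141 -53:96 -50:93 -47:82 -44:78 -41:84 -38:94 -35:108 -32:129 -29:145 -26:146 -23:132 -20:92 -17:82 -14:88 -11:98 -8:104 -5:102 -2:77 1:77 4:86 7:97 10:103 13:101 16:92 19:73 22:70 25:75 28:98 31:121 34:136 37:118 40:103 43:96 46:94 49:92 52:86 55:97 58:112 61:130 64:137
pile y z 0.012 -65:166 -62:161 -59:165 -56:150 -53:136 -50:143 -47:145 -44:126 -41:101 -38:104 -35:103 -32:101 -29:107 -26:113 -23:119 -20:122 -17:128 -14:132 -11:131 -8:111 -5:97 -2:94 1:96 4:102 7:113 10:101 13:98 16:103 19:109 22:108 25:97 28:86 31:78 34:83 37:97 40:115 43:135 46:147 49:141 52:111 55:116 58:124 61:125 64:112
plane [-0.0011887  -0.0028683   0.04740744] 559 0.04779325125783759
```

```bash
python3 -c "
from plant import arm
print(arm.finish_job())"
```

```text
the job is handed in; nothing more can be done
None
```

The job is handed in at 26 s on the robot's clock: the three plates are stacked and slid under the plate, which lies level, with the pile's near side within about 1–2.5 mm of the free edge and the ring and dish left alone; in the last 2 mm of the push the wrist read 11 N without moving, probably a light touch on the plate's edge.

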